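# Turn the fryer up one click and start it

## Robot

A 7-joint arm with a two-finger parallel gripper is mounted at the origin on the work surface. World frame = base frame: x ahead of the robot, y to its left, z up, the work surface at z = 0. Lengths are in m, angles in rad, forces in N, time in s.
With the tool pointing down it reaches from about 0.425 to 0.875 m from the base axis. Payload 4.7 kg.
Tool frame: the origin (TCP) lies on the mounting face of the last link; the fingertips stand 182 mm ahead of it and the grasp point (between the pads) lies 164 mm ahead of it; z points along the fingers, y is the direction in which the jaws open and shut (so a half turn about z gives the same grasp; the last joint's range is limited). The gripper opens to 87 mm and grips with 3 to 60 N. Pads are 19 mm wide; open, the fingers measure 117 mm over their backs; the gripper's body (75 mm by 190 mm) begins 51 mm behind the grasp point.
Start: joints at [1.339, 0.321, -0.07, 1.45, 0.023, 1.371, -0.057], TCP at [0.158, -0.63, 0.405] pointing down, gripper open.
Joint ranges: [-2.86, 2.86], [-0.3, 2.09], [-1.38, 1.24], [0.06, 2.45], [-1.56, 4.7], [0.09, 2.05], [-2.69, 2.69]. Speed limits (rad/s): [2.57, 2.57, 3.14, 3.14, 3.14, 3.14, 3.14].

## Interface

Orientations are given as a unit quaternion [w, x, y, z].
In Python, from bench import sensors, vision, workorder gives the robot as it stands. The module is installed in compiled form; this text tells all that it offers.
- The arm moves only by the tool carry_out, never from a script. Its argument "series" is a list of rows, each a list of 3 entries, a list of its own where there are three numbers: the shift along the world's x, y, z in mm, then the turn, a rotation vector about the world's x, y, z in rad, then the opening, from 0 (shut) to 1 (fully open). In form: [[[tx, ty, tz], [ax, ay, az], grip], ...]. A call has 1 to 12 rows; each row shifts and turns the commanded pose from where the row before left it; what a row does not reach is not made up. A row lasts 1/10 s, in which the tool goes at most 50 mm and 8.59 degrees, less where a joint would pass 70% of its speed; a pose out of reach is approached as far as the arm can. A call with a gripper value outside its range is refused whole. The fingers move at their own pace and stop on an object; "newtons" is the grip in N (left out, the last holds). Time passes only in rows, so rows that do not move let the fingers close. It gives the time, the measured TCP pose, the force and the opening at its end, in the units of the state.
- sensors.observe(): the state, without advancing time (a new reading comes with each control period).
- vision.read_camera(name): name is "side" or "top" or "wrist"; returns (picture, depth): 400x640x3 uint8, red, green, blue; 400x640 float32, m along the optical axis (not along the pixel's ray), 0 where there is no reading.
- vision.calibration(name): a dict with "vfov" (degrees; the focal length in pixels is half the picture's height over the tangent of half this angle, whatever the lens; pixels are square), "cx", "cy" (the principal point, pixels), "rvec" (rotation vector, rad) and "tvec" (3), from world to camera coordinates, as OpenCV has them. Camera axes: x right, y down, z forward; pixel columns grow to the right and rows downward; lengths in m; the calibration is good to about 2 mm. A picture is of the moment at which its call begins: read the wrist's pose just before it. calibration takes no time and is no camera call; for the wrist camera it gives the pose at the moment of the call.
- workorder.finish_job(): hands the job in, once; it reports no verdict.
The state is a dict: "clock": time; "q": joint angles; "dq": joint speeds; "joint_efforts": joint torques, N m; "position": TCP position; "orientation": TCP orientation; "force": force on the tool from outside, world axes, zero at the start; "torque": the same for the moment, N m; "opening": finger opening in m.
Only numpy, scipy, OpenCV 4.12 (cv2) and the standard library are available. Lean on these libraries where they do the work, as an engineer would, in place of code of your own. Each camera call takes 0.05 s, during which the arm holds its last target. There are 200 camera calls.

## Task

Turn the fryer up by one click: with a fingertip or the outside of the fingers against the big round knurled dial, not taking it between the fingers, turn it clockwise (seen from above) until it clicks into its next position, the middle of the three, and not beyond. Then push the round start button fully down and let it come back up. Pick nothing up, and leave the timer knob, shaker, strainer and bowl as they are.

Things in the scene. Friction and masses are not known exactly. Their poses are not given: they have to be found in the camera images.
- fryer: White table-top fryer, 300 (x) x 500 (y) mm, fixed; origin: centre of its underside, x away from the robot at yaw 0. Its level aluminium deck, 160 mm up, spans x = -148 to -20 mm; on it, in a row at x about -85, 120 mm apart, in any order: dial, timer knob, start button, shaker. Behind the deck a well cover reaches 171 mm up, its wooden bar handle (x = 75 mm, 90 long in y) 200 mm up.
- dial (a joint): Angle of the big knurled dial, rad, 0 at its first click, growing clockwise from above; clicks at 0, 0.6, 1.2, stops at -0.12 and 1.32. It starts at the first click. Between clicks a spring resists with up to 0.08 N m (most at 0.15) as far as 0.3, then pulls it on into the click at 0.6; going on to the third is alike, midway at 0.9. Let go between 0.35 and 0.85 it snaps to 0.6.
- dial_top (a point): Centre of the dial's flat top, on its vertical axis, 34 mm above the deck; x along the white pointer line, turning with it. Dial: black, ribbed side, 70 mm in diameter, 28 mm high, on a fixed dark steel disc 94 mm in diameter, 6 mm thick, with three white ticks (thin, middling, broad) for the clicks. It gives neither down nor sideways; friction on a fingertip 0.5 or more, so press with some 5 to 8 N.
- start_top (a point): Centre of the top of the start button, a smooth grey round cap 28 mm in diameter on a dark steel housing; it is pressed straight down.
- start (a joint): Travel of the start button, m: 0 up, 0.006 fully down, where its spring pushes back with 5 N; it springs up by itself.
- timer_end (a point): Top of one end of the bar grip of the timer knob (bar 38 mm long, 14 mm wide, its top 44 mm above the deck; disc 40 mm in diameter under it, on a 64 mm dark steel base). The knob's axis is 17 mm from this point along the bar, on this point's +x side. To be left alone.
- shaker: Loose small steel shaker standing on the deck, 40 mm in diameter, 58 mm high; origin at the centre of its underside. To be left alone.
- strainer: Loose noodle strainer on the counter beside the fryer: aluminium cup 116 mm in diameter, 85 mm high, with an upright wooden handle up to 210 mm high, 80 mm on its +x side; origin at the centre of its underside. To be left alone.
- bowl: Loose white bowl on the counter, 130 mm in diameter, 60 mm high; origin at the centre of its underside. To be left alone.

How it is judged:
On the way, in this order (a step that is already met when the one before it is completed fails the run):
1. the dial rests in its second (middle) click, within 0.1 rad, with the fingers off it (value of joint dial between 0.5 and 0.7 rad and contact force between the fingers and dial below 0.2 N and value of joint start below 0.002 m), for 0.2 s.
2. the start button is pushed down (at least 4.5 mm of its 6) with the dial in its middle click (value of joint start above 0.0045 m and value of joint dial between 0.5 and 0.7 rad), for 0.05 s.
At the end, for the whole second after the job is handed in: The dial rests in its middle click (0.6 rad within 0.1), the start button has been pushed after that and is up again (within 1 mm), the timer knob has not been turned (its bar end within 4 mm of the start) and shaker, strainer and bowl are within 25 mm of where they were (value of joint dial between 0.5 and 0.7 rad and value of joint start below 0.001 m and distance of each of shaker, strainer, bowl from where it was at the start of the episode below 0.025 m and distance of timer_end from where it was at the start of the episode below 0.004 m); the robot touches nothing.
It fails at once if the shaker, strainer or bowl is lifted, pushed away or knocked over (moved more than 25 mm) (distance of any of shaker, strainer, bowl from where it was at the start of the episode above 0.025 m).
It fails at once if the dial is taken between the fingers: the grasp point comes within 25 mm of the dial's axis and lower than 11 mm above its top while the fingers touch the dial (horizontal distance between the grasp point and dial_top below 0.025 m and z of the grasp point in the frame of dial_top below 0.011 m and contact force between the fingers and dial above 0.3 N).
It fails at once if the timer knob is turned (its bar end moves more than 4 mm) (distance of timer_end from where it was at the start of the episode above 0.004 m).
It fails at once if the start button is pressed (more than 3 mm) before the dial has left its first click (value of joint start above 0.003 m and value of joint dial below 0.3 rad).
It fails at once if the dial is turned past the second click, on towards the third (joint above 0.95 rad) (value of joint dial above 0.95 rad).
It also fails if it takes over 48 s, if anything falls off the work surface, if the arm or the gripper's body presses on something with over 40 N, if the wrist force passes 120 N, or if a joint passes its speed limit or range.

## Working session

There is one attempt and no reset: what is moved stays moved. The work goes in short steps, Python scripts to look and compute and a tool call to move; the robot and the scene stay as the last step left them, time stands still between calls to the robot, and variables do not carry over. Pictures are saved under pics/ and viewed, about 8 in all and at most 12, crops included, and the job is handed in when it is done.

Besides the shell and the picture viewer there is one more tool, called after "Request:" by a JSON object that holds its "api" and its "payload". carry_out: Moves the arm, as the interface text tells. Its arguments: {"type":"object","properties":{"series":{"type":"array"},"newtons":{"type":"number"}},"required":["series"]}

```bash
mkdir -p pics; cat > h.py <<'E'
import numpy as np, cv2
from bench import sensors, vision, workorder
def cam(n):
    c=vision.calibration(n); p,d=vision.read_camera(n)
    f=200/np.tan(np.radians(c['vfov'])/2)
    R=cv2.Rodrigues(np.array(c['rvec'],float))[0]; t=np.array(c['tvec'],float).ravel()
    return p,d,(f,c['cx'],c['cy'],R,t)
def pts(d,k):
    f,cx,cy,R,t=k; v,u=np.mgrid[:400,:640]
    P=np.stack([(u-cx)/f*d,(v-cy)/f*d,d],-1)
    return (P-t)@R
def ray(u,v,z,k):
    f,cx,cy,R,t=k; o=-R.T@t; r=R.T@np.array([(u-cx)/f,(v-cy)/f,1]); return o+r*(z-o[2])/r[2]
def proj(X,k):
    f,cx,cy,R,t=k; P=R@np.array(X)+t; return f*P[0]/P[2]+cx, f*P[1]/P[2]+cy
E
python3 - <<'E'
from h import *
s=sensors.observe();print({k:np.round(v,3) for k,v in s.items()})
ims=[]
for n in("top","side","wrist"):
    p,d,k=cam(n);np.savez(n,p=p,d=d,f=k[0],cx=k[1],cy=k[2],R=k[3],t=k[4])
    print(n,k, (d>0).mean()); ims.append(p)
cv2.imwrite('pics/a.png',ims[0][...,::-1])
cv2.imwrite('pics/b.png',np.hstack([cv2.resize(i,(400,250)) for i in ims[1:]])[...,::-1])
E
```

```text
{'clock': np.float64(0.0), 'q': array([ 1.339,  0.322, -0.07 ,  1.452,  0.023,  1.371, -0.057]), 'dq': array([-0.   , -0.001,  0.   ,  0.001, -0.   , -0.002,  0.002]), 'joint_efforts': array([ 0.0000e+00, -4.9130e+01, -4.0500e-01, -3.1252e+01, -6.4000e-02,
        4.4000e-02,  0.0000e+00]), 'position': array([ 0.158, -0.63 ,  0.404]), 'orientation': array([-0.001,  0.992,  0.123, -0.   ]), 'force': array([ 0.1  ,  0.275, -0.632]), 'torque': array([ 0.026,  0.032, -0.037]), 'opening': np.float64(0.087)}
top (np.float64(430.3097619486888), 320.6961994730827, 197.99549613485334, array([[ 0.02627447, -0.99965182,  0.00242762],
       [-0.98038227, -0.0262424 , -0.19535079],
       [ 0.19534648,  0.00275274, -0.98073043]]), array([-0.0210985 ,  0.57675397,  1.19959297])) 0.99601953125
side (np.float64(422.21207514915375), 318.2788728651087, 201.94867039032064, array([[-9.45252947e-01, -3.26338574e-01,  4.12413727e-05],
       [-2.30102211e-01,  6.66410784e-01, -7.09189425e-01],
       [ 2.31408382e-01, -6.70372883e-01, -7.05017984e-01]]), array([0.51495883, 0.23506902, 1.229775  ])) 0.99619921875
wrist (np.float64(309.5736390499961), 321.3081055937365, 196.89523403216756, array([[ 0.24402344, -0.96976693, -0.00215914],
       [-0.92493798, -0.23341105,  0.30001503],
       [-0.29144863, -0.07121362, -0.95393203]]), array([-0.64878896, -0.03615636,  0.39000214])) 0.99590234375
```

View pics/a.png

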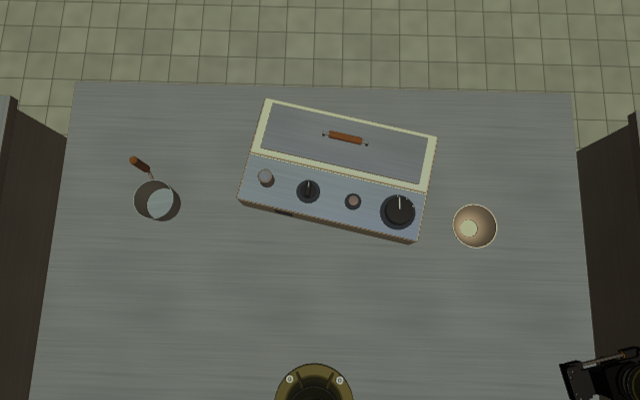

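View pics/b.png

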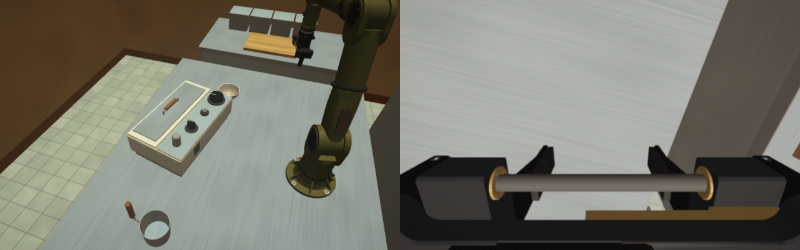

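The top view shows the shaker at (265,177), timer knob (308,190), start button (352,201), dial (398,211), bowl (475,226) and strainer (157,200). The side view agrees with this order.

```bash
python3 - <<'E'
from h import *
def ld(n):
    z=np.load(n+'.npz');return z['p'],z['d'],(float(z['f']),float(z['cx']),float(z['cy']),z['R'],z['t'])
p,d,k=ld('top');P=pts(d,k)
for n,u,v,z in(("dial",398,209,.194),("btn",352,200,.18),("timer",308,188,.2),("shaker",265,176,.218)):
    print(n,ray(u,v,z,k).round(4),P[v-1:v+2,u-1:u+2].reshape(-1,3).mean(0).round(4))
# deck direction
m=(abs(P[...,2]-.16)<.004)&(P[...,0]>.3)
r=cv2.minAreaRect(P[m][:,:2].astype(np.float32)*1000);print(r, P[m][:,2].mean())
# dark, top height points of dial
m=(abs(P[...,2]-.194)<.005)&(np.hypot(P[...,0]-ray(398,209,.194,k)[0],P[...,1]-ray(398,209,.194,k)[1])<.06)
print('dialtop',m.sum(),P[m].mean(0),np.ptp(P[m],0))
p2,d2,k2=ld('side');P2=pts(d2,k2);g=ray(398,209,.194,k)
m=(abs(P2[...,2]-.194)<.005)&(np.hypot(P2[...,0]-g[0],P2[...,1]-g[1])<.06)
print('dialtop side',m.sum(),P2[m].mean(0),np.ptp(P2[m],0))
g=ray(352,200,.18,k)
for Q in(P,P2):
    m=(Q[...,2]>.164)&(np.hypot(Q[...,0]-g[0],Q[...,1]-g[1])<.035);q=Q[m];t=q[q[:,2]>q[:,2].max()-.004];print('btn',q[:,2].max(),t.mean(0),np.ptp(t,0))
c=lambda a,b,c_,d_:cv2.resize(a[b:c_,d_[0]:d_[1]],None,fx=5,fy=5,interpolation=2)
cv2.imwrite('pics/c.png',cv2.convertScaleAbs(c(p,165,245,(290,440)),alpha=1.6)[...,::-1])
E
```

```text
dial [ 0.5262 -0.2066  0.194 ] [ 0.5262 -0.2066  0.1937]
btn [ 0.5494 -0.0885  0.18  ] [ 0.5491 -0.0883  0.1819]
timer [0.5741 0.0274 0.2   ] [0.5735 0.0273 0.2027]
shaker [0.5987 0.138  0.218 ] [0.5986 0.1379 0.2185]
((675.24267578125, 84.89773559570312), (771.477783203125, 297.04656982421875), 77.96688842773438) 0.16021644402007956
dialtop 576 [ 0.52473101 -0.2089678   0.19382144] [0.07139575 0.07041898 0.00953059]
dialtop side 257 [ 0.52151615 -0.20634987  0.19463585] [0.07071303 0.07300401 0.00922418]
btn 0.1867606274948556 [ 0.54886006 -0.09017684  0.18425334] [0.02447723 0.02107352 0.00399285]
btn 0.18627617950129505 [ 0.54858009 -0.08960756  0.18400689] [0.02138714 0.02275221 0.00399963]
```

View pics/c.png

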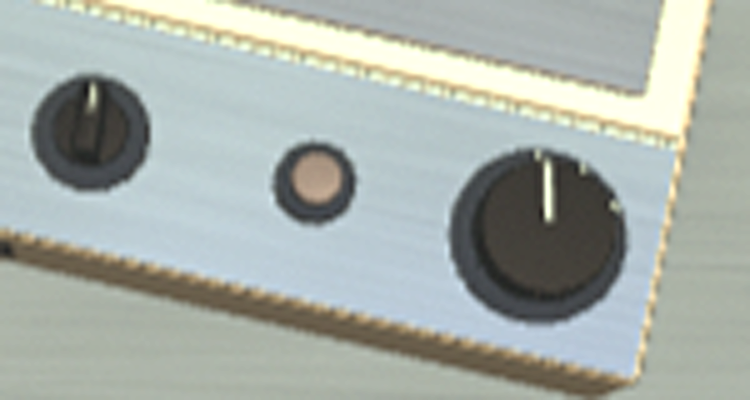

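The crop shows the dial's pointer at (548,190), directly on the thin first tick, with the other ticks clockwise of it. The fused centres are dial (0.524, -0.208, 0.194) and button (0.549, -0.090, 0.187). Spacing and heights agree with the text. I'll press the closed fingertips on the dial's top near its front rim and rotate about its axis.

Request:
{"api": "carry_out", "payload": {"series": [[[28,34,10],[0,0,0],0],[[28,34,10],[0,0,0],0],[[28,34,0],[0,0,0],0],[[28,35,0],[0,0,0],0],[[28,35,0],[0,0,0],0],[[28,35,0],[0,0,0],0],[[29,35,0],[0,0,0],0],[[29,35,0],[0,0,0],0],[[29,35,0],[0,0,0],0],[[29,35,0],[0,0,0],0],[[28,34,0],[0,0,0],0],[[28,34,0],[0,0,0],0]], "newtons": 20}}

```text
clock: 1.35
position: [0.4989, -0.2138, 0.4247]
orientation: [0.0, 0.992, 0.123, -0.0]
force: [0.6, -0.1, 0.4]
opening: 0.0028
```

```bash
python3 - <<'E'
from h import *
from scipy.spatial.transform import Rotation as Ro
s=sensors.observe();print({k:np.round(v,4) for k,v in s.items()})
q=s['orientation'];R=Ro.from_quat(np.r_[q[1:],q[0]]).as_matrix();print(R.round(3),s['position']+R@[0,0,.182])
p,d,k=cam('wrist');cv2.imwrite('pics/d.png',p[...,::-1])
for X in([.524,-.208,.194],[.549,-.09,.187]):print(proj(X,k))
P=pts(d,k)
for g,lo in(([.524,-.208],.19),([.549,-.09],.181)):
    m=(P[...,2]>lo)&(P[...,2]<lo+.01)&(np.hypot(P[...,0]-g[0],P[...,1]-g[1])<.05);q=P[m]
    if len(q):print(len(q),q.mean(0),(q.max(0)+q.min(0))/2,np.ptp(q,0),np.median(q[:,2]))
E
```

```text
{'clock': np.float64(1.35), 'q': array([ 0.8007,  0.1097, -0.4777,  1.6752,  0.0517,  1.3691, -1.01  ]), 'dq': array([-0.5166,  0.2776, -0.3682, -0.256 ,  0.1578,  0.0222, -0.8991]), 'joint_efforts': array([  2.1599, -36.8712,  -1.1221, -30.0988,  -0.3503,   0.1529,
         0.9574]), 'position': array([ 0.4989, -0.2138,  0.4247]), 'orientation': array([ 2.000e-04,  9.925e-01,  1.226e-01, -0.000e+00]), 'force': array([ 0.5545, -0.1432,  0.4472]), 'torque': array([ 0.0116, -0.0311,  0.0093]), 'opening': np.float64(0.0028)}
[[ 0.97   0.243 -0.   ]
 [ 0.243 -0.97  -0.   ]
 [-0.     0.    -1.   ]] [ 0.49889157 -0.21390502  0.24274346]
(np.float64(322.2065562159016), np.float64(185.47823779321703))
(np.float64(160.04845191296013), np.float64(106.08985110114178))
7235 [ 0.52565851 -0.2081518   0.19165999] [ 0.52535386 -0.20832813  0.19206267] [0.07131993 0.07016776 0.00410949] 0.19165796855514639
32 [ 0.54789356 -0.08912643  0.18127284] [ 0.54903158 -0.08905661  0.18149881] [0.01869545 0.01868529 0.00096351] 0.1811654228380758
```

View pics/d.png

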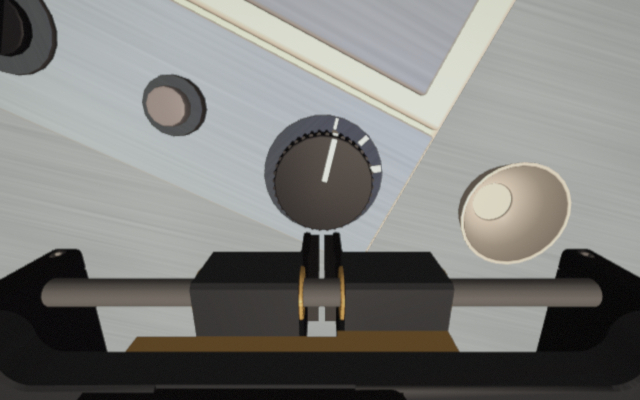

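The wrist view shows the dial top centred at about (323,180), with its pointer on the first tick. The closed fingers are just in front of its near rim. I'll descend in small steps.

Request:
{"api": "carry_out", "payload": {"series": [[[0,0,0],[0,0,0],0],[[0,0,-20],[0,0,0],0],[[0,0,-18],[0,0,0],0],[[0,0,-5],[0,0,0],0],[[0,0,-2],[0,0,0],0],[[0,0,-2],[0,0,0],0],[[0,0,0],[0,0,0],0],[[0,0,0],[0,0,0],0]]}}

```text
clock: 2.2
position: [0.4983, -0.2156, 0.3785]
orientation: [0.0, 0.992, 0.123, 0.0]
force: [0.4, 0.3, -0.8]
opening: 0.0003
```

Tips are at z ≈ 0.1965, with no contact yet.

Request:
{"api": "carry_out", "payload": {"series": [[[0,0,-1.5],[0,0,0],0],[[0,0,-1],[0,0,0],0],[[0,0,0],[0,0,0],0],[[0,0,0],[0,0,0],0]]}}

```text
clock: 2.6
position: [0.4983, -0.2156, 0.3766]
orientation: [0.001, 0.992, 0.123, 0.001]
force: [-0.7, 0.1, 5.1]
opening: 0.0003
```

Request:
{"api": "carry_out", "payload": {"series": [[[0,0,-0.6],[0,0,0],0],[[0,0,0],[0,0,0],0],[[-0.41,1.61,0],[0,0,-0.06],0],[[-0.31,1.64,0],[0,0,-0.06],0],[[-0.21,1.66,0],[0,0,-0.06],0],[[0,0,0],[0,0,0],0]]}}

```text
clock: 3.2
position: [0.4975, -0.2116, 0.3766]
orientation: [0.002, 0.999, 0.032, 0.001]
force: [0.0, -2.4, 6.3]
opening: 0.0006
```

Request:
{"api": "carry_out", "payload": {"series": [[[-0.11,1.66,-0.4],[0,0,-0.06],0],[[-0.01,1.67,0],[0,0,-0.06],0],[[0.08,1.66,0],[0,0,-0.06],0],[[0.19,1.66,0],[0,0,-0.06],0],[[0.29,1.64,0],[0,0,-0.06],0],[[0,0,0],[0,0,0],0],[[0,0,0],[0,0,0],0]]}}

```text
clock: 3.9
position: [0.4984, -0.2018, 0.3766]
orientation: [0.0, 0.993, -0.117, 0.002]
force: [-0.9, 1.5, 8.4]
opening: 0.0006
```

```bash
python3 - <<'E'
from h import *
p,d,k=cam('wrist');cv2.imwrite('pics/e.png',p[60:360,120:520][...,::-1])
E
```

```text
(no output)
```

View pics/e.png

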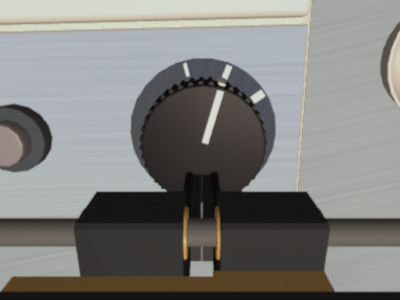

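The pointer, from (206,142) to (222,85), is nearly at the middle tick at (227,72). The tangential force has reversed, so the dial is past midway. I'll lift off and let it snap.

Request:
{"api": "carry_out", "payload": {"series": [[[0,0,-0.0],[0,0,0],0],[[0,0,5],[0,0,0],0],[[0,0,20],[0,0,0],0],[[0,0,15],[0,0,0],0],[[0,0,0],[0,0,0],0],[[0,0,0],[0,0,0],0],[[0,0,0],[0,0,0],0]]}}

```text
clock: 4.65
position: [0.4974, -0.2023, 0.4134]
orientation: [-0.0, 0.993, -0.117, -0.001]
force: [0.0, 0.2, -0.5]
opening: 0.0003
```

```bash
python3 - <<'E'
from h import *
s=sensors.observe();print(s['position'],s['force'])
p,d,k=cam('wrist');cv2.imwrite('pics/f.png',p[...,::-1])
P=pts(d,k)
# pointer angle: bright pixels on the dial top
a=(p.min(-1)>150)&(np.hypot(P[...,0]-.525,P[...,1]+.208)<.034)&(P[...,2]>.186)
q=P[a][:,:2].astype(np.float32);print(len(q));l=cv2.fitLine(q,2,0,.01,.01).ravel();print('pointer angle from +x cw',np.arctan2(-l[1]*np.sign(l[0]),abs(l[0])))
m=(P[...,2]>.178)&(P[...,2]<.195)&(np.hypot(P[...,0]-.549,P[...,1]+.09)<.025);q=P[m];print(q.mean(0),np.ptp(q,0),np.percentile(q[:,2],[5,50,95]))
E
```

```text
[ 0.49738911 -0.20225884  0.41335416] [ 0.01059618  0.22174549 -0.46104479]
257
pointer angle from +x cw 0.5943508
[ 0.54929715 -0.09056941  0.17957917] [0.02635531 0.02699328 0.00361837] [0.178398   0.1795634  0.18069932]
```

View pics/f.png

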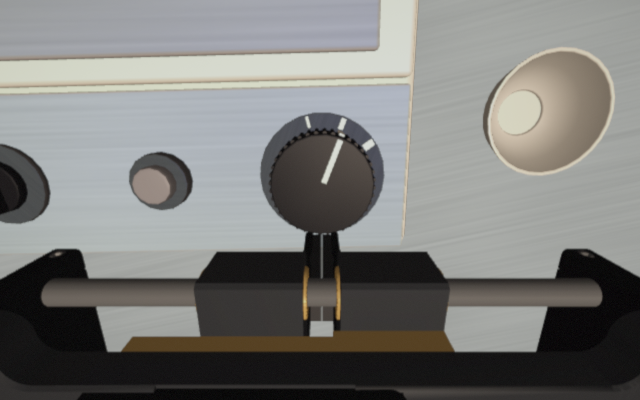

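The pointer sits on the middle tick at (342,125), and its measured angle is 0.594 rad clockwise. Next is the button at (0.549, -0.090), so I'll move above it and descend.

Request:
{"api": "carry_out", "payload": {"series": [[[13,28,0],[0,0,0],0],[[13,28,0],[0,0,0],0],[[13,28,0],[0,0,0],0],[[12.5,28,0],[0,0,0],0],[[0,0,0],[0,0,0],0],[[0,0,0],[0,0,0],0],[[0,0,-20],[0,0,0],0],[[0,0,-18],[0,0,0],0],[[0,0,-5],[0,0,0],0],[[0,0,-3],[0,0,0],0],[[0,0,0],[0,0,0],0],[[0,0,0],[0,0,0],0]]}}

```text
clock: 5.9
position: [0.5494, -0.0906, 0.3691]
orientation: [0.0, 0.993, -0.117, 0.001]
force: [0.9, 0.4, -0.1]
opening: 0.0002
```

Request:
{"api": "carry_out", "payload": {"series": [[[0,0,-2],[0,0,0],0],[[0,0,-2],[0,0,0],0],[[0,0,-2],[0,0,0],0],[[0,0,0],[0,0,0],0],[[0,0,0],[0,0,0],0]]}}

```text
clock: 6.4
position: [0.5493, -0.0903, 0.3627]
orientation: [0.0, 0.993, -0.117, 0.0]
force: [-0.0, -0.0, 2.3]
opening: 0.0004
```

Request:
{"api": "carry_out", "payload": {"series": [[[0,0,-2],[0,0,0],0],[[0,0,-2],[0,0,0],0],[[0,0,-1],[0,0,0],0],[[0,0,0],[0,0,0],0],[[0,0,0],[0,0,0],0]]}}

```text
clock: 6.9
position: [0.5494, -0.0902, 0.3586]
orientation: [0.0, 0.993, -0.117, 0.001]
force: [-3.0, 0.1, 8.7]
opening: 0.0006
```

Request:
{"api": "carry_out", "payload": {"series": [[[0,0,-1],[0,0,0],0],[[0,0,-1],[0,0,0],0],[[0,0,0],[0,0,0],0],[[0,0,0],[0,0,0],0]]}}

```text
clock: 7.3
position: [0.5493, -0.0901, 0.3584]
orientation: [0.001, 0.993, -0.117, 0.001]
force: [-6.5, -0.4, 19.2]
opening: 0.0005
```

```bash
python3 - <<'E'
from h import *
s=sensors.observe();print(s['position'],s['force'])
p,d,k=cam('wrist');cv2.imwrite('pics/g.png',p[90:390,120:520][...,::-1])
P=pts(d,k);m=(P[...,2]>.164)&(P[...,2]<.19)&(np.hypot(P[...,0]-.549,P[...,1]+.09)<.022);q=P[m];print(m.sum(),np.histogram(q[:,2],np.arange(.164,.19,.002)))
E
```

```text
[ 0.54932321 -0.0900975   0.35839253] [-6.48719768 -0.43585583 19.22420273]
2230 (array([  62,   98, 1019,  425,  189,   56,   43,   52,   53,   50,   60,
         58]), array([0.164, 0.166, 0.168, 0.17 , 0.172, 0.174, 0.176, 0.178, 0.18 ,
       0.182, 0.184, 0.186, 0.188]))
```

View pics/g.png

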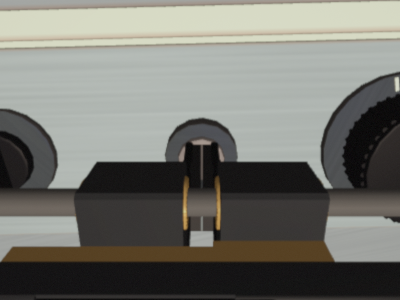

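The tips are on the cap at (202,150), about 5 mm above the housing. The 19 N reading with no further travel means the button is at its bottom stop. I'll release and retreat.

Request:
{"api": "carry_out", "payload": {"series": [[[0,0,5],[0,0,0],0],[[0,0,15],[0,0,0],0],[[0,0,30],[0,0,0],0],[[-10,0,20],[0,0,0],0],[[-20,0,0],[0,0,0],0],[[-10,0,0],[0,0,0],0],[[0,0,0],[0,0,0],0],[[0,0,0],[0,0,0],0],[[0,0,0],[0,0,0],0]]}}

```text
clock: 8.25
position: [0.5095, -0.0903, 0.4248]
orientation: [-0.0, 0.993, -0.117, -0.0]
force: [0.3, -0.1, -0.5]
opening: 0.0004
```

```bash
python3 - <<'E'
from h import *
s=sensors.observe();print(s['position'],s['force'],abs(s['dq']).max())
p,d,k=cam('wrist');P=pts(d,k);cv2.imwrite('pics/h.png',p[...,::-1])
a=(p.min(-1)>150)&(np.hypot(P[...,0]-.525,P[...,1]+.208)<.034)&(P[...,2]>.186)
q=P[a][:,:2].astype(np.float32);print(len(q))
if len(q)>20:
    l=cv2.fitLine(q,2,0,.01,.01).ravel();print('angle',np.arctan2(-l[1]*np.sign(l[0]),abs(l[0])))
m=(P[...,2]>.174)&(P[...,2]<.195)&(np.hypot(P[...,0]-.549,P[...,1]+.09)<.012);print('btn top',m.sum(),np.median(P[m][:,2]))
E
```

```text
[ 0.50951628 -0.09028315  0.42479021] [ 0.34189426 -0.07428966 -0.45479397] 0.003420424359674754
244
angle 0.59024096
btn top 828 0.17969986224075823
```

View pics/h.png

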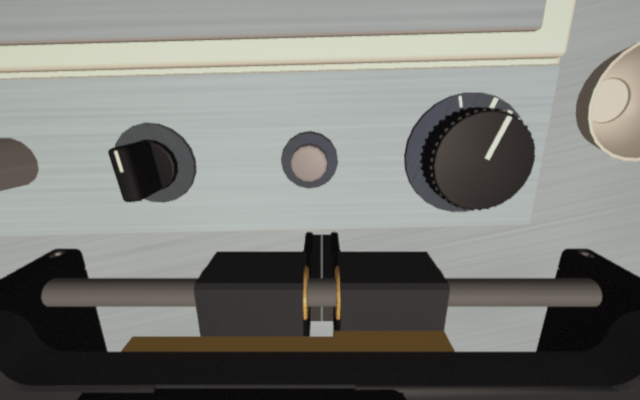

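The button cap at (309,162) is up again, at the same measured height as before. The dial pointer at (500,135) is still at 0.59 rad, and the timer knob, shaker and bowl look untouched.

```bash
python3 -c "
from bench import workorder;print(workorder.finish_job())"
```

```text
the job is handed in; nothing more can be done
None
```

The fryer is turned up one click and the start button has been pressed and released. I handed the job in at about 8.3 s of the 48 s; no verdict was reported.

- **Dial:** I pressed the closed fingertips on the dial's top near its front rim with about 6–8 N. I turned it about 0.45 rad clockwise around its axis, then lifted off so it snapped to the middle click. The pointer read 0.594 rad after the lift and 0.590 rad in the last picture.
- **Start button:** I pushed it to its hard stop. The force rose to 19 N with no further travel. After release its top was back at the height measured before the push (0.1797 m against 0.1796 m).
- **Other things:** The last wrist picture shows the timer knob and the parts of the shaker and bowl in view looking undisturbed. I did not measure them again. The strainer was not in that picture, but the arm never went near it. At hand-in the arm was clear of everything and the force reading was near zero.
- **Disagreements:** The wrist camera reads heights about 2 mm lower than the top and side cameras. For the button top, the top and side views gave up to 0.187 m, but contact showed it at about 0.182 m. Closing in by touch covered both.

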